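Release the latched cover of the dish chamber

ROBOT

A 6-joint arm with a two-finger parallel gripper is mounted at the origin on a cart in front of the work surface, level with it; the furniture and walls round the work are solid. World frame = base frame: x ahead of the robot, y to its left, z up, the work surface at z = 0. Lengths are in mm, angles in degrees, forces in N, time in s.
With the tool pointing down it reaches from about 300 to 950 mm from the base axis. Payload 3.1 kg.
Tool frame: the origin (TCP) lies on the centre line of the jaws, within the pads' length; the fingertips stand 25 mm ahead of it and the grasp point (between the pads) lies 6 mm ahead of it; z points along the fingers, y is the direction in which the jaws open and shut (so a half turn about z gives the same grasp; the last joint's range is limited). The gripper opens to 85 mm and grips with 20 to 120 N. Pads are 22 mm wide; open, the fingers measure 114 mm over their backs; the gripper's body (76 mm by 85 mm) begins 54 mm behind the grasp point. The pads swing forward as they close: fully open they stand 13 mm farther back than shut.
Start: joints at [68.887, 17.653, 93.61, -0, 68.738, -3.994], TCP at [184.009, 597.304, 230.872] pointing down, gripper open.
Joint ranges: [-175.34, 175.34], [-45.06, 112.39], [2.9, 150.54], [-68.45, 248.45], [3.09, 151.38], [-168.51, 168.51]. Speed limits (degrees/s): [159.86, 159.86, 180, 180, 180, 180].

INTERFACE

Orientations are given as [roll, pitch, yaw] about the fixed x, y, z axes, in that order (R = Rz(yaw) Ry(pitch) Rx(roll)).
In Python, from rig import env gives the robot as it stands. The module is installed in compiled form; this text tells all that it offers.
- The arm moves only by the tool step_arm, never from a script. Its arguments are lists of equal length, an entry for each row: "delta_rot": the turn, a rotation vector about the tool's x, y, z in degrees, a list of three; "slide": the shift along the tool's x, y, z in m, a list of three; "jaw": the opening, from 0 (shut) to 1 (fully open). In form: {"delta_rot": [[wx, wy, wz], ...], "slide": [[dx, dy, dz], ...], "jaw": [jaw, ...]}. A call has 1 to 5 rows; each row shifts and turns the commanded pose from where the row before left it, along the tool's axes as they then stand; what a row does not reach is not made up. A row lasts 1/10 s, in which the tool goes at most 50 mm and 8.59 degrees, less where a joint would pass 70% of its speed; a pose out of reach is approached as far as the arm can. A call is refused whole if a number of a shift passes 0.05 or a number of a turn 8.59, either way. A call with a gripper value outside its range is refused whole. The fingers move at their own pace and stop on an object; the grip force is fixed at half the most. Time passes only in rows, so rows that do not move let the fingers close. It gives the time, the measured TCP pose, the force and the opening at its end, in the units of the state.
- env.get_state(): the state, without advancing time (a new reading comes with each control period).
- env.grab_frame(name): name is "scene" or "side" or "wrist"; returns (picture, depth): 384x512x3 uint8, red, green, blue; 384x512 float32, mm along the optical axis (not along the pixel's ray), 0 where there is no reading.
- env.camera_info(name): a dict with "fx", "fy", "cx", "cy" (pixels), "position" and "orientation" of the camera in the world; the wrist camera has in their place "hand_eye" (4x4, takes a point from camera to tool coordinates, whose origin is the TCP and whose axes are the flange's). Camera axes: x right, y up, looking along -z (the intrinsics and any distortion apply to the point x, -y, -z); pixel columns grow to the right and rows downward; lengths in mm; the calibration is good to about 2 mm. A picture is of the moment at which its call begins: read the wrist's pose just before it. camera_info takes no time and is no camera call.
- env.finish_job(): hands the job in, once; it reports no verdict.
Trained networks look in the newest picture that a camera, given by its name, has taken for a name from the list of things; names that differ only in an ending like _2 or _b are one class to them, and where a whole thing is asked for, a point or a joint stands for the part that bears it (a point fixed in the world has none). Each returns a list of dicts, best first, with "conf" (0 to 1); they miss things now and then, are a little off and sometimes report something else, mostly with a low value. They report only what shows in the picture. A call takes as long as a camera call.
- env.cut_out(target, camera): "region" (384x512 bool, what is visible of it) and "rect" ([left, top, right, bottom] in pixels, round what is visible of it).
The state is a dict: "time_s": time; "qpos": joint angles; "qd": joint speeds; "joint_efforts": joint torques, N m; "tcp_pos": TCP position; "eef_rot": TCP orientation; "ft_force": force on the tool from outside, world axes, zero at the start; "moment": the same for the moment, N m; "grip_width": finger opening in mm.
Only numpy, scipy, OpenCV 4.12 (cv2) and the standard library are available. Lean on these libraries where they do the work, as an engineer would, in place of code of your own. Each camera call takes 0.05 s, during which the arm holds its last target.

TASK

Two identical sample chambers stand on the bench. On the one that has the culture dish inside, slide the orange thumb latch sideways, from the red dot towards the green dot, so that the spring-loaded clear cover swings up and stands open by itself; leave the chamber with the black bottle cap shut.

Things in the scene. Friction and masses are not known exactly. Their poses are not given: they have to be found in the camera images.
- dish_box_latch_tab (a point): top centre, 67 mm above the bench, of the orange thumb tab (22 mm in x, 12 mm in y, 16 mm tall) on the chamber with the flat cream culture dish. Chamber axes: x from latch to hinge, y = releasing direction (red dot to green dot), z up. Flat ledge round the tab at 50 mm height, free for 40 mm to either side in y. From the tab's back a 12 mm wide bolt reaches to +x over the cover's tongue.
- dish_box_latch (a joint): travel in m of that latch along chamber y: 0 latched, hard stop at 0.020; the cover comes free at about 0.011. It starts between 0 and 0.003, moves with 1 to 3 N and stays where it is left. The chamber is a white box fixed to the bench, 155 mm deep (x), 124 mm wide (y), 50 mm high without cover and latch.
- dish_box_cover (a joint): angle in rad of the dish chamber's spring-loaded clear cover (grey frame, 110 x 112 mm, front edge 25 mm to +x of the tab's centre): about 0 shut, 1.35 fully open, almost upright. Hinged on the side away from the latch; once released it rises by itself in about 2 s with under 2 N at its front edge, and stays open.
- cap_box_cover (a joint): angle in rad of the cover of the other, identical chamber, which holds a black bottle cap: about 0 shut; it must stay shut.

How it is judged (in metres and radians):
At the end, for the whole second after the job is handed in: The cover of the dish chamber stands open (more than 1.15 rad) with its latch slid to the released side (more than 9 mm), and the cover of the cap chamber is shut (less than 0.1 rad) (value of joint dish_box_cover above 1.15 rad and value of joint dish_box_latch above 0.009 m and value of joint cap_box_cover below 0.1 rad); the robot touches nothing.
It fails at once if the cover of the chamber with the black cap comes open (value of joint cap_box_cover above 0.15 rad).
It also fails if it takes over 34 s, if anything falls off the work surface, if the arm or the gripper's body presses on something with over 40 N, if the wrist force passes 120 N, or if a joint passes its speed limit or range.

## Working session

There is one attempt and no reset: what is moved stays moved. The work goes in short steps, Python scripts to look and compute and a tool call to move; the robot and the scene stay as the last step left them, time stands still between calls to the robot, and variables do not carry over. Pictures are saved under pics/ and viewed, and the job is handed in when it is done.

Besides the shell and the picture viewer there is one more tool, called after "Emit:" as name(argument=value, ...) on one line, values as JSON. step_arm: Moves the arm, as the interface text tells. Its arguments: {"type":"object","properties":{"delta_rot":{"type":"array","items":{"type":"array","items":{"type":"number"}}},"slide":{"type":"array","items":{"type":"array","items":{"type":"number"}}},"jaw":{"type":"array","items":{"type":"number"}}},"required":["delta_rot","slide","jaw"]}

```bash
mkdir -p pics
python3 - <<'E'
from rig import env
import cv2,numpy as np
s=env.get_state();print(s)
for n in("scene","side"):
    p,d=env.grab_frame(n);cv2.imwrite(f"pics/{n}0.png",p[:,:,::-1]);np.savez(f"{n}0.npz",p=p,d=d)
    print(env.camera_info(n))
    for t in("dish_box_latch_tab","dish_box_cover","cap_box_cover"):
        for r in env.cut_out(t,n):print(n,t,r["conf"],r["rect"])
print(env.camera_info("wrist"),env.get_state()["time_s"])
E
```

```text
{'time_s': 0.0, 'qpos': array([ 6.88865095e+01,  1.77050640e+01,  9.36913353e+01, -3.23815611e-04,
        6.87370777e+01, -3.99355275e+00]), 'qd': array([0.03955702, 0.02508637, 0.03349842, 0.04184291, 0.08672101,
       0.04464258]), 'joint_efforts': array([-1.58490548e-03, -4.15269148e+01, -2.76656127e+01, -2.90033413e-04,
        1.04516710e-02, -8.42479750e-06]), 'tcp_pos': array([183.70845886, 596.51411693, 229.62591252]), 'eef_rot': array([-1.79866826e+02, -8.99513050e-03,  1.62880170e+02]), 'ft_force': array([-0.37681297,  0.36316687,  0.8179421 ]), 'moment': array([ 0.03707032,  0.00376321, -0.02939345]), 'grip_width': 85.39979513709795}
{'fx': 377.5994313145759, 'fy': 377.5994313145759, 'cx': 253.2972751320017, 'cy': 185.66534684907793, 'position': array([ 146.0740224 , -537.16095678,  657.34491883]), 'orientation': array([ 50.25332342,   0.68485983, -41.63971661])}
scene dish_box_latch_tab 0.57 [265.8, 234.9, 281.8, 248.4]
scene dish_box_cover 0.85 [262.8, 202.2, 336.6, 252.0]
scene cap_box_cover 0.79 [186.3, 149.3, 237.3, 186.7]
{'fx': 491.3109321630025, 'fy': 491.3109321630025, 'cx': 254.70403394272702, 'cy': 188.02165196923573, 'position': array([ 620.18215732, -779.35852738,  767.15484577]), 'orientation': array([48.04120405,  1.25679267,  1.96578184])}
side dish_box_latch_tab 0.73 [220.2, 240.6, 237.0, 253.9]
side dish_box_cover 0.95 [232.1, 221.4, 298.4, 282.4]
side cap_box_cover 0.81 [229.8, 133.0, 286.0, 169.1]
{'fx': 265.6239799573781, 'fy': 265.6239799573781, 'cx': 257.42595961424263, 'cy': 191.9557947915166, 'hand_eye': array([[-5.15210408e-04,  9.48239035e-01,  3.17557031e-01,
         8.24126013e+01],
       [ 9.99999809e-01,  3.80241341e-04,  4.87001111e-04,
        -3.81545082e-01],
       [ 3.41045152e-04,  3.17557221e-01, -9.48239049e-01,
        -1.44288679e+02],
       [ 0.00000000e+00,  0.00000000e+00,  0.00000000e+00,
         1.00000000e+00]])} 0.4
```

Run:
```python
import cv2
for n,(x0,y0,x1,y1) in(("scene",(130,110,390,300)),("side",(160,110,340,300))):
    i=cv2.imread(f"pics/{n}0.png")[y0:y1,x0:x1];cv2.imwrite(f"pics/{n}0c.png",cv2.resize(i,None,fx=3,fy=3,interpolation=2))
```

```text
(no output)
```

View pics/scene0.png

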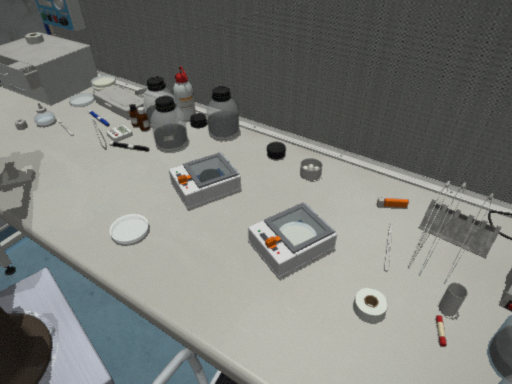

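View pics/scene0c.png

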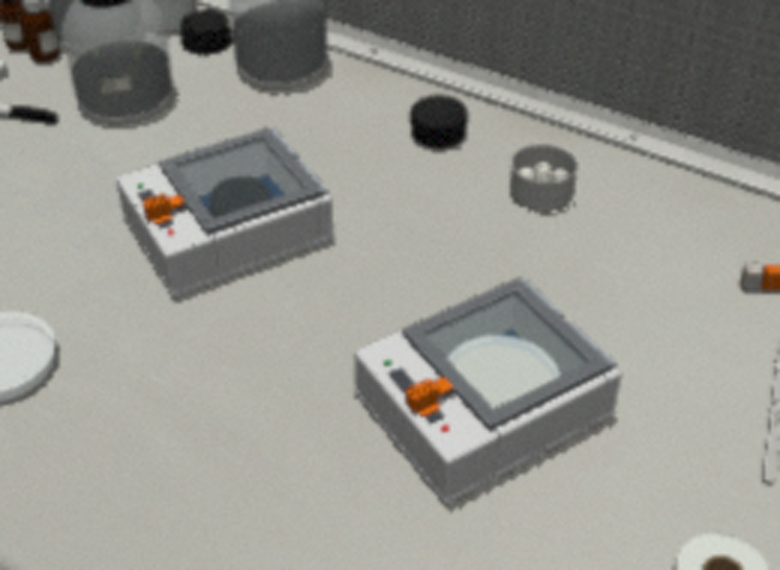

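View pics/side0c.png

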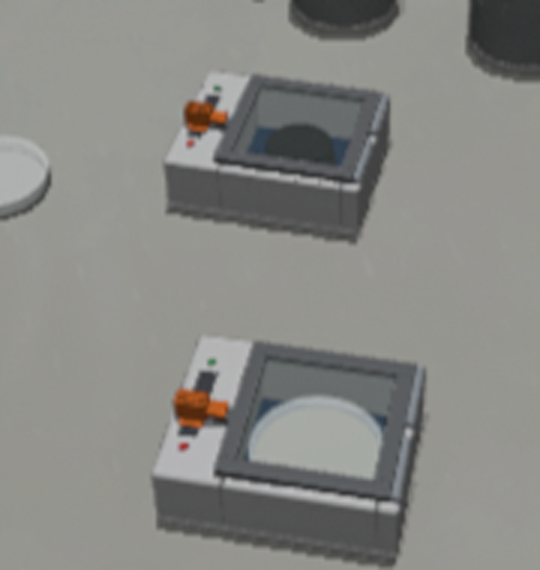

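The near chamber holds the cream dish: its red dot is at scene (278,253), green at (259,231), and the tab at about (274,241). The far chamber holds the black cap.

```bash
cat > h.py <<'E'
import numpy as np,cv2
from scipy.spatial.transform import Rotation as R
def cam(env,n,T=None):
    c=env.camera_info(n)
    if n!="wrist": return c,R.from_euler('xyz',c["orientation"],degrees=True).as_matrix(),np.array(c["position"])
    s=T; Rt=R.from_euler('xyz',s["eef_rot"],degrees=True).as_matrix(); H=c["hand_eye"]
    return c,Rt@H[:3,:3],Rt@H[:3,3]+s["tcp_pos"]
def ray(c,u,v): return np.array([(u-c["cx"])/c["fx"],-(v-c["cy"])/c["fy"],-1.])
def atz(k,u,v,z):
    c,Rm,p=k; d=Rm@ray(c,u,v); return p+d*(z-p[2])/d[2]
def cloud(k,D):
    c,Rm,p=k; v,u=np.mgrid[:D.shape[0],:D.shape[1]]
    P=np.stack([(u-c["cx"])/c["fx"]*D,-(v-c["cy"])/c["fy"]*D,-D],-1); return P@Rm.T+p
E
python3 - <<'E'
from rig import env
from h import *
for n,r,g in(("scene",(278.3,252.7),(259.3,230.7)),("side",(221,259),(230.7,230.7))):
    k=cam(env,n);z=np.load(n+"0.npz");p=z["p"].astype(int);d=z["d"];C=cloud(k,d)
    a=atz(k,*r,50);b=atz(k,*g,50);print(n,"red",a,"green",b,"ydir",np.degrees(np.arctan2(*(b-a)[1::-1])),np.linalg.norm(b-a))
    # orange
    m=(p[...,0]>140)&(p[...,0]-p[...,2]>90)&(p[...,1]<130)&(d>0)
    near=np.linalg.norm(C[...,:2]-((a+b)/2)[:2],axis=-1)<60
    q=C[m&near];print(len(q),"med",np.median(q,0),"zpct",np.percentile(q[:,2],[5,50,95]))
    t=q[q[:,2]>60];print("top",t.mean(0),t.min(0),t.max(0))
    # white body/cover points height 45..60
    e=C[(np.linalg.norm(C[...,:2]-((a+b)/2)[:2],axis=-1)<220)&(C[...,2]>42)&(C[...,2]<62)&(d>0)]
    rect=cv2.minAreaRect(e[:,:2].astype(np.float32));print(len(e),rect)
E
```

```text
scene red [ 519.88819749 -183.723156     50.        ] green [ 532.75481389 -111.18638043   50.        ] ydir 79.94146322672806 73.66908189332058
74 med [ 524.47961508 -159.51669956   64.77394312] zpct [50.98510633 64.77394312 68.57934255]
top [ 526.9698552  -157.77305604   65.41873738] [ 513.7651472  -164.55814342   60.01508057] [ 543.86515751 -150.78329457   69.64303663]
3044 ((586.9242553710938, -157.97140502929688), (124.98826599121094, 156.25901794433594), 79.89096069335938)
side red [ 520.38947732 -183.17449078   50.        ] green [ 533.56376908 -110.24030578   50.        ] ydir 79.76092211290664 74.11448781757932
69 med [ 528.46432849 -158.23072829   61.90290724] zpct [51.08966418 61.90290724 68.9926351 ]
top [ 530.78620111 -157.46613217   64.63985366] [ 514.00997889 -165.50772567   60.10950403] [ 545.85020053 -150.79104905   70.68526727]
4103 ((587.2908935546875, -159.81515502929688), (127.461669921875, 155.23536682128906), 80.17144775390625)
```

Emit:
step_arm(delta_rot=[[0,0,-7.1],[0,0,0],[0,0,0],[0,0,0],[0,0,0]], slide=[[0,0,0],[-0.0257,-0.0398,0],[-0.0257,-0.0398,0],[-0.0257,-0.0398,0],[-0.0257,-0.0398,0]], jaw=[0,0,0,0,0])

```text
time_s: 0.9
tcp_pos: [257.9, 421.1, 230.9]
eef_rot: [180.0, 0.0, 170.0]
ft_force: [1.2, -1.3, -0.3]
grip_width: 12.6
```

Emit:
step_arm(delta_rot=[[0,0,0],[0,0,0],[0,0,0],[0,0,0],[0,0,0]], slide=[[-0.0257,-0.0398,0],[-0.0257,-0.0398,0],[-0.0257,-0.0398,0],[-0.0257,-0.0398,0],[-0.0257,-0.0398,0]], jaw=[0,0,0,0,0])

```text
time_s: 1.4
tcp_pos: [350.0, 202.7, 231.3]
eef_rot: [180.0, 0.1, 170.0]
ft_force: [0.5, -0.5, -0.2]
grip_width: -0.1
```

Emit:
step_arm(delta_rot=[[0,0,0],[0,0,0],[0,0,0],[0,0,0],[0,0,0]], slide=[[-0.0257,-0.0398,0],[-0.0257,-0.0398,0],[-0.0257,-0.0398,0],[-0.0257,-0.0398,0],[-0.0257,-0.0398,0]], jaw=[0,0,0,0,0])

```text
time_s: 1.9
tcp_pos: [441.9, -16.0, 231.4]
eef_rot: [180.0, 0.1, 170.0]
ft_force: [0.7, 1.3, 0.6]
grip_width: 0.2
```

Emit:
step_arm(delta_rot=[[0,0,0],[0,0,0],[0,0,0],[0,0,0],[0,0,0]], slide=[[-0.0257,-0.0398,0],[-0.0257,-0.0398,0],[-0.0257,-0.0398,0],[-0.0257,-0.0398,0],[0,0,0]], jaw=[0,0,0,0,0])

```text
time_s: 2.4
tcp_pos: [517.1, -194.1, 231.3]
eef_rot: [-179.8, 0.2, 169.7]
ft_force: [-0.1, 1.6, 0.4]
grip_width: -0.1
```

Emit:
step_arm(delta_rot=[[0,0,0],[0,0,0],[0,0,0]], slide=[[0,0,0.05],[0,0,0.05],[0,0,0.0]], jaw=[0,0,0])

```text
time_s: 2.7
tcp_pos: [508.1, -185.2, 123.7]
eef_rot: [179.7, -0.9, 170.0]
ft_force: [-1.3, 0.3, -0.9]
grip_width: -0.1
```

Run:
```python
from rig import env
from h import *
s=env.get_state();print(s["tcp_pos"],s["eef_rot"],s["ft_force"])
p,d=env.grab_frame("wrist");cv2.imwrite("pics/w1.png",p[:,:,::-1])
for r in env.cut_out("dish_box_latch_tab","wrist"):print(r["conf"],r["rect"])
k=cam(env,"wrist",s);C=cloud(k,d);q=p.astype(int)
m=(q[...,0]>140)&(q[...,0]-q[...,2]>90)&(q[...,1]<130)&(d>0)
t=C[m&(C[...,2]>60)&(C[...,2]<75)]
X=np.array([.985,-.174]);Y=np.array([.174,.985]);L=(t[:,:2]-s["tcp_pos"][:2])
for n,a in(("x",L@X),("y",L@Y),("z",t[:,2])):print(n,len(a),np.percentile(a,[1,10,50,90,99]))
p,d=env.grab_frame("side");cv2.imwrite("pics/s1.png",cv2.resize(p[60:300,140:400,::-1],None,fx=3,fy=2.5))
kk=cam(env,"side");C2=cloud(kk,d)
m=(np.linalg.norm(C2[...,:2]-s["tcp_pos"][:2],axis=-1)<25)&(C2[...,2]>80)&(d>0)&(C2[...,2]<150)
t=C2[m];L=t[:,:2]-s["tcp_pos"][:2];print("finger",len(t),np.percentile(L@X,[1,50,99]),np.percentile(L@Y,[1,50,99]),np.percentile(t[:,2],[0,1,5]))
```

```text
[ 508.14480203 -185.21314897  123.66261184] [179.74075206  -0.94703586 169.97963295] [-1.26317135  0.33073099 -0.92481746]
0.72 [279.3, 201.7, 310.1, 243.6]
x 175 [13.8445385  15.58697584 24.2925     30.29100084 31.78624561]
y 175 [26.26550978 27.16531658 31.05166313 35.001562   35.92185467]
z 175 [60.95559781 61.5722912  62.56845878 68.81130177 69.86173941]
finger 75 [-4.54946006 12.78908361 17.55612801] [-16.87594313 -10.08584643   4.5255494 ] [130.10290376 130.93522524 133.63542834]
```

View pics/w1.png

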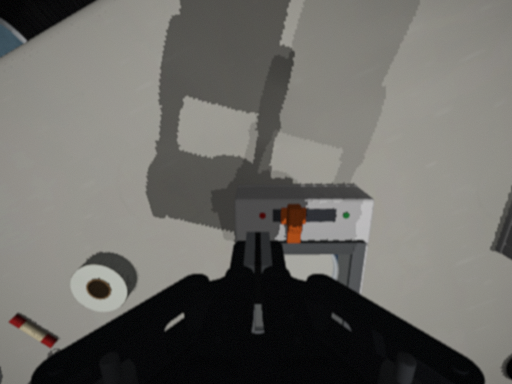

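View pics/s1.png

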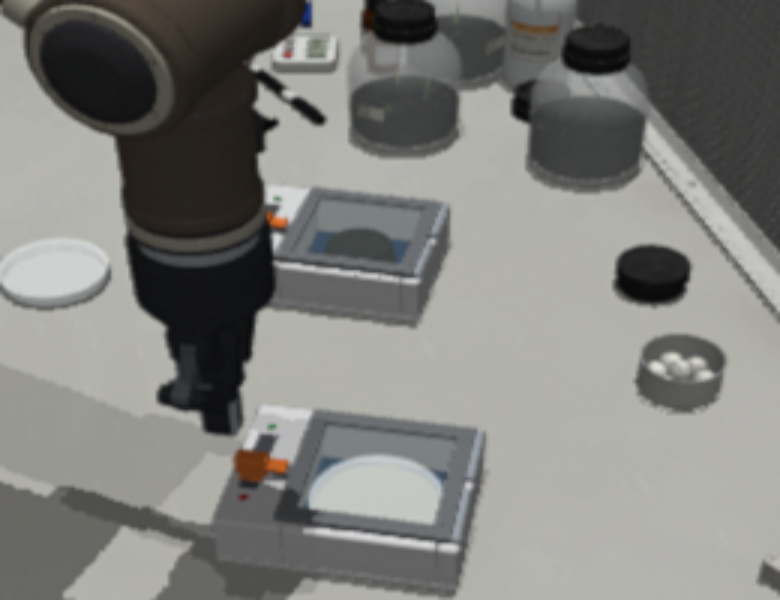

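The arm was still swaying during that look, so I'll re-measure once it has settled.

Emit:
step_arm(delta_rot=[[0,0,0],[0,0,0],[0,0,0]], slide=[[0,0,0],[0,0,0],[0,0,0.0]], jaw=[0,0,0])

```text
time_s: 3.15
tcp_pos: [516.3, -189.1, 133.0]
eef_rot: [-179.9, 0.2, 170.0]
ft_force: [0.2, -0.2, 0.4]
grip_width: -0.3
```

Run:
```python
from rig import env
from h import *
X=np.array([.985,-.174]);Y=np.array([.174,.985])
for i in range(2):
    s=env.get_state();print(s["tcp_pos"],s["eef_rot"],s["ft_force"])
    p,d=env.grab_frame("wrist")
    k=cam(env,"wrist",s);C=cloud(k,d);q=p.astype(int)
    m=(q[...,0]>140)&(q[...,0]-q[...,2]>90)&(q[...,1]<130)&(d>0)&(np.linalg.norm(C[...,:2]-[526,-158],axis=-1)<50)
    t=C[m];v,u=np.nonzero(m);print("px",u.min(),u.max(),v.min(),v.max())
    L=(t[:,:2]-s["tcp_pos"][:2])
    for n,a in(("x",L@X),("y",L@Y),("z",t[:,2])):print(n,len(a),np.percentile(a,[1,10,50,90,99]))
    t=t[t[:,2]>64.5];print("top",t.mean(0),len(t))
cv2.imwrite("pics/w2.png",p[:,:,::-1])
p,d=env.grab_frame("side");cv2.imwrite("pics/s2.png",cv2.resize(p[150:300,140:400,::-1],None,fx=3,fy=3))
```

```text
[ 516.26635027 -189.10907294  133.04188018] [-179.94441308    0.21475191  169.99418771] [ 0.18627657 -0.24508031  0.40935586]
px 290 307 197 226
x 119 [-1.78543259  4.01145033 17.81801306 21.3521367  22.38199936]
y 119 [28.42855178 29.41341786 33.8935383  43.08863147 44.05733961]
z 119 [53.14730206 54.27043864 61.95091135 62.76607269 63.37448377]
top [nan nan nan] 0
[ 515.93027736 -189.01403899  132.59410795] [-1.79955545e+02  1.69891268e-01  1.69988166e+02] [ 0.88424318 -0.70330467  0.46411478]
px 290 307 200 227
x 118 [ 0.4361728  12.46529688 18.24254079 22.0839325  23.12606314]
y 118 [28.26092374 29.26063053 33.87944668 39.90366974 44.0261343 ]
z 118 [52.86643508 59.16277042 62.07926018 63.02422217 63.714793  ]
top [nan nan nan] 0<stdin>:12: RuntimeWarning: Mean of empty slice.
  ret = um.true_divide(
```

View pics/w2.png

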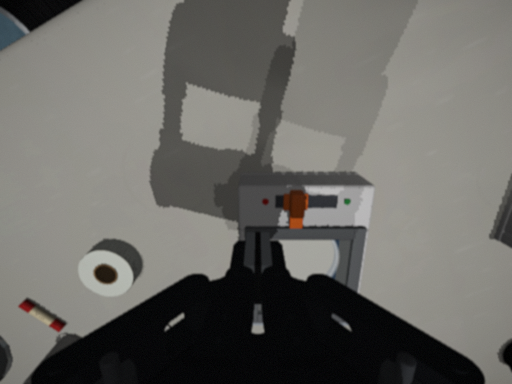

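View pics/s2.png

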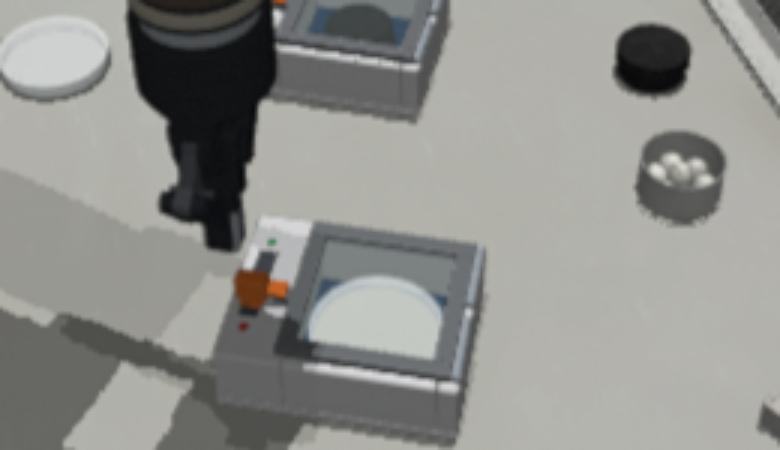

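Emit:
step_arm(delta_rot=[[0,0,0],[0,0,0],[0,0,0],[0,0,0],[0,0,0]], slide=[[0,0,0.02],[0,0,0.015],[0,0,0.005],[0,0,0],[0,0,0]], jaw=[0,0,0,0,0])

```text
time_s: 3.8
tcp_pos: [515.1, -188.8, 90.9]
eef_rot: [-180.0, 0.0, 170.0]
ft_force: [-0.0, -0.6, -0.1]
grip_width: -0.2
```

Emit:
step_arm(delta_rot=[[0,0,0],[0,0,0],[0,0,0],[0,0,0],[0,0,0]], slide=[[0,0,0.004],[0,0,0.004],[0,0,0.002],[0,0,0],[0,0,0]], jaw=[0,0,0,0,0])

```text
time_s: 4.3
tcp_pos: [514.9, -188.7, 80.9]
eef_rot: [180.0, -0.0, 170.0]
ft_force: [0.5, 0.8, -0.1]
grip_width: 0.1
```

Run:
```python
from rig import env
from h import *
p,d=env.grab_frame("side");cv2.imwrite("pics/s3.png",cv2.resize(p[180:300,180:320,::-1],None,fx=5,fy=5))
s=env.get_state();print(s["tcp_pos"],s["eef_rot"],s["ft_force"])
```

```text
[ 514.99414104 -188.67780879   80.95638242] [-1.79997236e+02  8.78220565e-03  1.69982564e+02] [-0.34445369 -0.62893186  0.57896481]
```

View pics/s3.png

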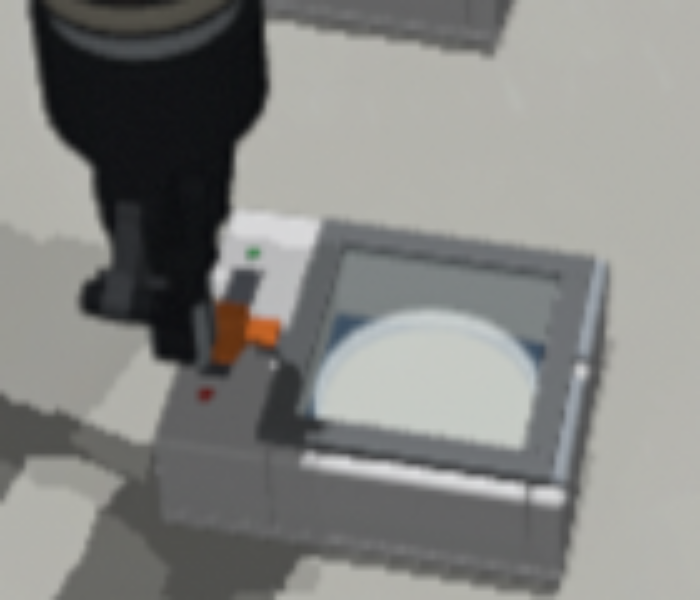

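Emit:
step_arm(delta_rot=[[0,0,0],[0,0,0],[0,0,0],[0,0,0],[0,0,0]], slide=[[-0.003,0.005,0],[0,0.005,0],[0,0.004,0],[0,0.004,0],[0,0,0]], jaw=[0,0,0,0,0])

```text
time_s: 4.85
tcp_pos: [521.0, -170.7, 80.8]
eef_rot: [180.0, -0.0, 170.0]
ft_force: [0.3, 0.2, -0.3]
grip_width: -0.1
```

Emit:
step_arm(delta_rot=[[0,0,0],[0,0,0],[0,0,0],[0,0,0],[0,0,0]], slide=[[0,0.003,0],[0,0.003,0],[0,0.002,0],[0,0,0],[0,0,0]], jaw=[0,0,0,0,0])

```text
time_s: 5.35
tcp_pos: [522.4, -163.6, 80.9]
eef_rot: [-180.0, 0.0, 170.0]
ft_force: [-0.7, 1.8, 0.4]
grip_width: -0.3
```

Run:
```python
from rig import env
from h import *
p,d=env.grab_frame("side");cv2.imwrite("pics/s4.png",cv2.resize(p[180:300,180:320,::-1],None,fx=5,fy=5))
s=env.get_state();print(s["tcp_pos"],s["eef_rot"],s["ft_force"])
```

```text
[ 522.38693058 -163.64281745   80.89150217] [-1.79994848e+02  2.86899903e-03  1.69978893e+02] [ 0.37883609  0.31874104 -0.39978437]
```

View pics/s4.png

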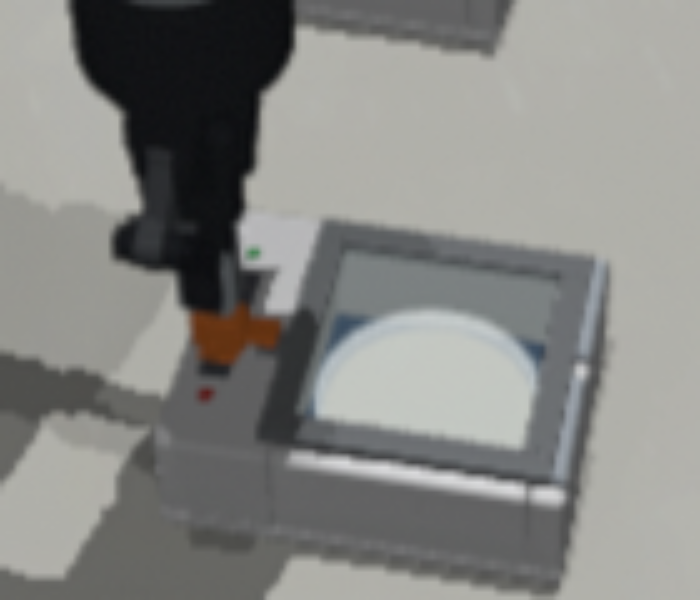

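Run:
```python
from rig import env
from h import *
s=env.get_state()
def proj(k,P):
    c,Rm,p=k;q=Rm.T@(np.array(P)-p);return c["cx"]+c["fx"]*q[0]/-q[2],c["cy"]-c["fy"]*q[1]/-q[2]
for n in("side","scene"):
    k=cam(env,n)
    for z in(50,56,62,68,75,81):print(n,z,proj(k,[*s["tcp_pos"][:2],z]))
    print("tab",proj(k,[524.5,-158.2,67]),proj(k,[524.5,-158.2,50]))
p,d=env.grab_frame("wrist");cv2.imwrite("pics/w5.png",cv2.resize(p[140:270,180:390,::-1],None,fx=3.5,fy=3.5))
p,d=env.grab_frame("scene");cv2.imwrite("pics/c5.png",cv2.resize(p[180:290,220:350,::-1],None,fx=5,fy=5))
```

```text
side 50 (np.float64(222.90929930237326), np.float64(251.09540464225944))
side 56 (np.float64(222.7041115332217), np.float64(249.02549652061973))
side 62 (np.float64(222.49715888599192), np.float64(246.93778453336512))
side 68 (np.float64(222.28841849201015), np.float64(244.83203798422267))
side 75 (np.float64(222.0425974580511), np.float64(242.35222665450397))
side 81 (np.float64(221.82990325781498), np.float64(240.20659461067004))
tab (np.float64(223.67052280980897), np.float64(243.03281388478652)) (np.float64(224.2378258271363), np.float64(248.9450771745411))
scene 50 (np.float64(272.4438939283667), np.float64(246.5999490234619))
scene 56 (np.float64(272.50250645087954), np.float64(244.69360964069128))
scene 62 (np.float64(272.561690178729), np.float64(242.7686921250893))
scene 68 (np.float64(272.62145350277996), np.float64(240.8249235684865))
scene 75 (np.float64(272.6919213500359), np.float64(238.5329964054184))
scene 81 (np.float64(272.7529700437729), np.float64(236.54742192153472))
tab (np.float64(271.53217863559456), np.float64(239.18610982022292)) (np.float64(271.38018430478405), np.float64(244.63377022903978))
```

View pics/w5.png

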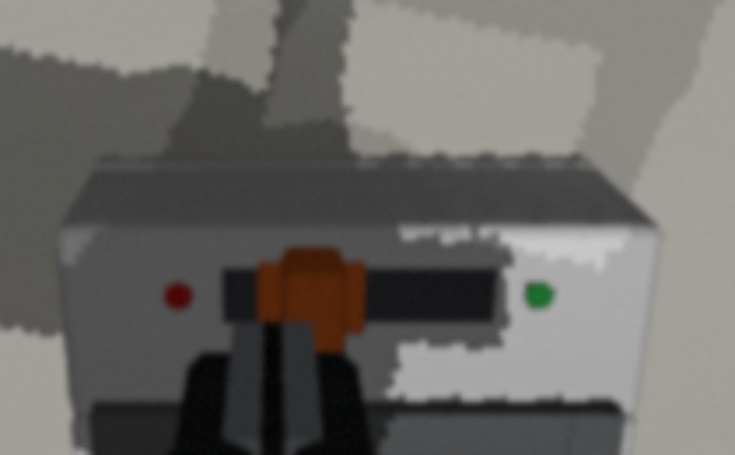

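View pics/c5.png

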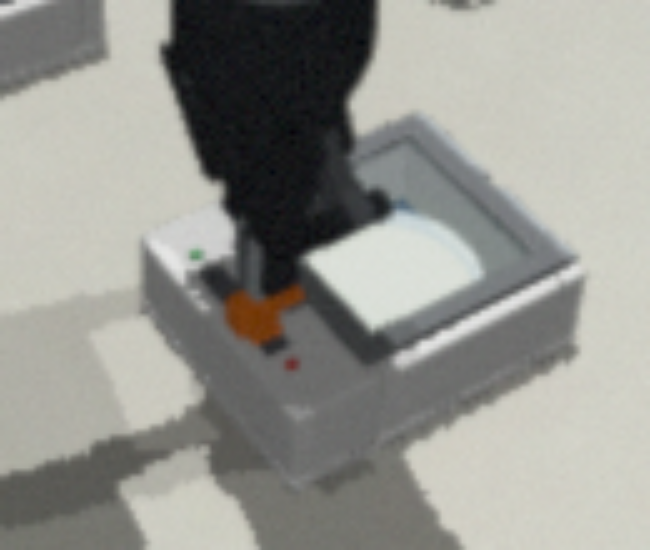

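The fingertips are passing just above the tab: in the wrist view the tab is still at its start, near the red dot. So the tips sit higher than I assumed, and I'll back off and go lower.

Emit:
step_arm(delta_rot=[[0,0,0],[0,0,0],[0,0,0],[0,0,0],[0,0,0]], slide=[[0,-0.015,0],[0,-0.012,0],[0,0,0],[0,0,0],[0,0,0]], jaw=[0,0,0,0,0])

```text
time_s: 6.0
tcp_pos: [517.5, -190.3, 80.8]
eef_rot: [180.0, -0.0, 169.9]
ft_force: [0.3, 0.0, 0.9]
grip_width: 0.0
```

Run:
```python
from rig import env
from h import *
s=env.get_state();print(s["tcp_pos"],s["ft_force"])
X=np.array([.985,-.174]);Y=np.array([.174,.985])
for n in("side","scene"):
    p,d=env.grab_frame(n);C=cloud(cam(env,n),d)
    L=C[...,:2]-s["tcp_pos"][:2];a=L@X;b=L@Y
    m=(abs(a)<16)&(abs(b)<16)&(d>0)&(C[...,2]>54)&(C[...,2]<110)
    print(n,m.sum(),np.sort(C[m][:,2])[:12].round(1),"x",a[m].min(),a[m].max(),"y",b[m].min(),b[m].max())
    cv2.imwrite(f"pics/{n}6.png",cv2.resize(p[180:300,190:320,::-1],None,fx=5,fy=5))
```

```text
[ 517.49162842 -190.2756198    80.79420497] [0.34914615 0.01771237 0.8974623 ]
side 104 [54.4 80.1 82.4 83.2 83.3 85.5 86.  86.1 87.2 87.5 87.8 88.1] x -10.859268045043061 11.678540023237124 y -15.688851314555912 5.096447280968149
scene 105 [80.4 80.9 82.5 84.4 85.4 86.1 86.3 87.3 87.4 87.4 87.8 88.7] x -11.855612973223723 7.360499474086829 y -14.400314747155123 14.556849258707832
```

View pics/side6.png

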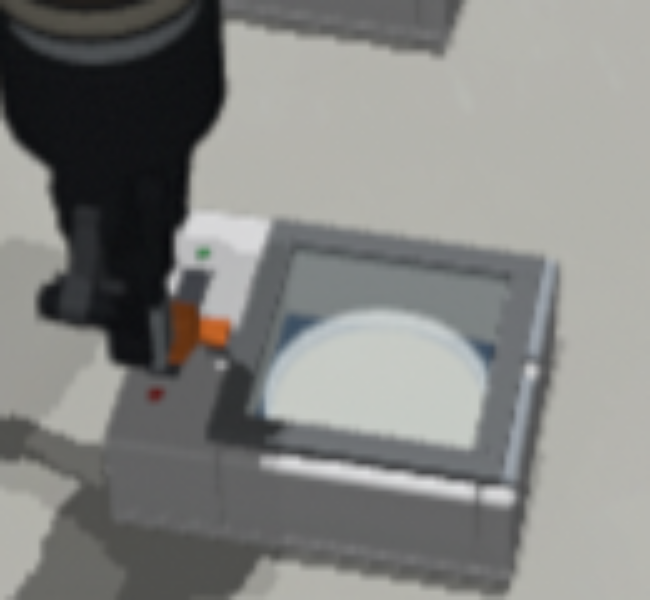

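Emit:
step_arm(delta_rot=[[0,0,0],[0,0,0],[0,0,0],[0,0,0],[0,0,0]], slide=[[0,0,0.005],[0,0,0.005],[0,0,0.004],[0,0,0],[0,0,0]], jaw=[0,0,0,0,0])

```text
time_s: 6.6
tcp_pos: [517.5, -190.0, 66.5]
eef_rot: [180.0, -0.0, 170.0]
ft_force: [0.4, -0.1, -0.5]
grip_width: 0.4
```

Run:
```python
from rig import env
from h import *
s=env.get_state();print(s["tcp_pos"],s["ft_force"])
X=np.array([.985,-.174]);Y=np.array([.174,.985])
for n in("side","scene"):
    p,d=env.grab_frame(n);C=cloud(cam(env,n),d)
    L=C[...,:2]-s["tcp_pos"][:2];a=L@X;b=L@Y
    m=(abs(a)<16)&(abs(b)<16)&(d>0)&(C[...,2]>54)&(C[...,2]<110)
    print(n,m.sum(),np.sort(C[m][:,2])[:12].round(1),"x",a[m].min(),a[m].max(),"y",b[m].min(),b[m].max())
    cv2.imwrite(f"pics/{n}7.png",cv2.resize(p[180:300,190:320,::-1],None,fx=5,fy=5))
```

```text
[ 517.4852316  -189.98551341   66.52359629] [ 0.42542422 -0.12109284 -0.54394579]
side 120 [54.2 67.  68.6 69.3 70.4 70.8 70.9 71.  72.2 73.3 73.4 73.4] x -10.495913532905345 13.097265030556168 y -15.653130413282803 8.414273017388307
scene 133 [66.  69.7 70.2 70.2 70.7 70.8 71.4 72.6 72.7 74.2 74.4 74.5] x -12.104249857508984 7.575090590340017 y -15.245916400521548 13.669524387094421
```

View pics/side7.png

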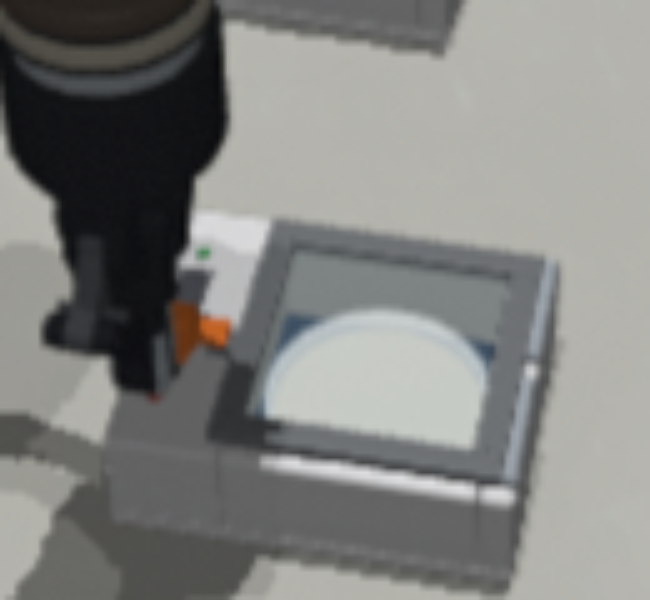

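View pics/scene7.png

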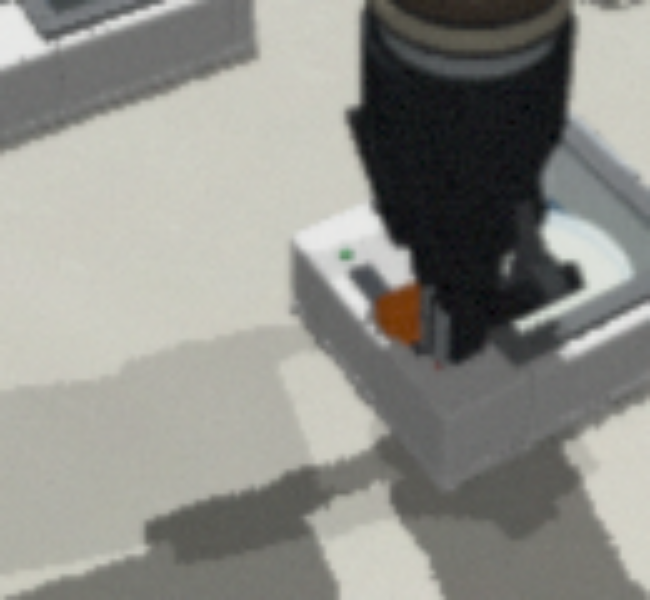

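Run:
```python
from rig import env
from h import *
s=env.get_state()
X=np.array([.985,-.174]);Y=np.array([.174,.985])
for n,w in(("side",(slice(238,252),slice(196,216))),("scene",(slice(225,242),slice(290,310)))):
    p,d=env.grab_frame(n);C=cloud(cam(env,n),d)
    m=np.zeros(d.shape,bool);m[w]=1;m&=(p.max(-1)<60)&(C[...,2]>58)
    t=C[m];L=t[:,:2]-s["tcp_pos"][:2];print(n,m.sum())
    for a in(L@X,L@Y,t[:,2]):print(np.percentile(a,[2,25,50,75,98]).round(1))
```

```text
side 167
[-9.9 -3.1  3.9  9.2 13.1]
[-63.8 -59.9 -53.9 -46.2  -7.9]
[117.8 155.  158.8 161.5 169.5]
scene 153
[-13.   -9.9  -5.1  -1.8   9.6]
[-61.3 -55.9 -47.8 -42.8 -17.3]
[135.9 156.8 160.4 166.5 175.8]
```

Emit:
step_arm(delta_rot=[[0,0,0],[0,0,0],[0,0,0],[0,0,0],[0,0,0]], slide=[[0,0,0.004],[0,0,0.003],[0,0,0.002],[0,0,0],[0,0,0]], jaw=[0,0,0,0,0])

```text
time_s: 7.3
tcp_pos: [517.6, -190.1, 57.7]
eef_rot: [180.0, -0.0, 170.0]
ft_force: [-0.3, 0.1, -0.6]
grip_width: -0.1
```

Emit:
step_arm(delta_rot=[[0,0,0],[0,0,0],[0,0,0],[0,0,0],[0,0,0]], slide=[[0,0.005,0],[0,0.004,0],[0,0.004,0],[0,0.004,0],[0,0,0]], jaw=[0,0,0,0,0])

```text
time_s: 7.8
tcp_pos: [520.8, -172.9, 57.9]
eef_rot: [-180.0, 0.0, 170.0]
ft_force: [-0.1, -0.1, 0.6]
grip_width: 0.2
```

Run:
```python
from rig import env
from h import *
s=env.get_state();print(s["tcp_pos"],s["ft_force"])
p,d=env.grab_frame("wrist");cv2.imwrite("pics/w8.png",cv2.resize(p[110:240,180:390,::-1],None,fx=3.5,fy=3.5))
```

```text
[ 520.79556436 -172.93923536   57.94358609] [-0.14518873 -0.09358361  0.59503038]
```

View pics/w8.png

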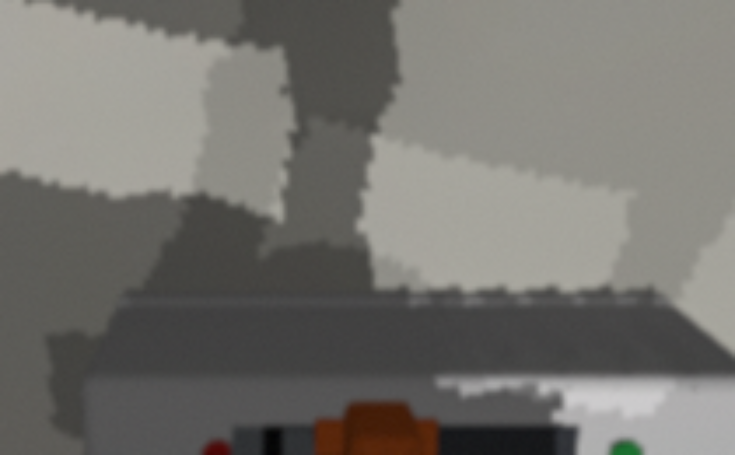

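Emit:
step_arm(delta_rot=[[0,0,0],[0,0,0],[0,0,0],[0,0,0],[0,0,0]], slide=[[0,0.003,0],[0,0.003,0],[0,0.002,0],[0,0,0],[0,0,0]], jaw=[0,0,0,0,0])

```text
time_s: 8.35
tcp_pos: [522.1, -165.4, 57.9]
eef_rot: [180.0, 0.0, 170.0]
ft_force: [0.3, -1.7, 0.5]
grip_width: -0.2
```

Emit:
step_arm(delta_rot=[[0,0,0],[0,0,0],[0,0,0],[0,0,0],[0,0,0]], slide=[[0,0.003,0],[0,0.003,0],[0,0.002,0],[0,0,0],[0,0,0]], jaw=[0,0,0,0,0])

```text
time_s: 8.85
tcp_pos: [523.4, -157.2, 57.8]
eef_rot: [180.0, -0.0, 170.0]
ft_force: [-0.4, 0.1, 1.1]
grip_width: 0.4
```

Run:
```python
from rig import env
from h import *
s=env.get_state();print(s["tcp_pos"],s["ft_force"])
p,d=env.grab_frame("wrist");a=cv2.resize(p[180:300,180:390,::-1],None,fx=3,fy=3)
p,d=env.grab_frame("side");b=cv2.resize(p[150:300,180:320,::-1],None,fx=2.4,fy=2.4)
cv2.imwrite("pics/w9.png",a);cv2.imwrite("pics/s9.png",b)
```

```text
[ 523.44029635 -157.21867354   57.83929182] [-0.38874395  0.09938846  1.08882985]
```

View pics/w9.png

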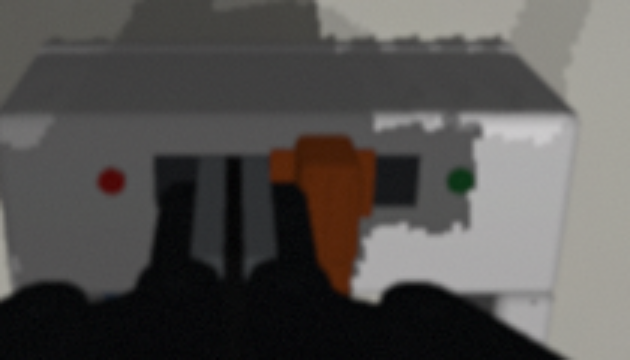

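View pics/s9.png

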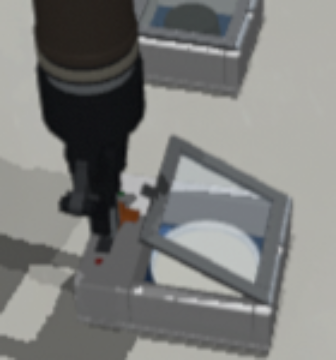

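The cover is rising and the latch has moved across. I'll back away from the tab and wait for it to open fully.

Emit:
step_arm(delta_rot=[[0,0,0],[0,0,0],[0,0,0],[0,0,0],[0,0,0]], slide=[[0,-0.003,0],[0,-0.005,0],[0,-0.004,0],[0,0,0],[0,0,0]], jaw=[0,0,0,0,0])

```text
time_s: 9.45
tcp_pos: [521.3, -169.8, 57.9]
eef_rot: [180.0, 0.0, 169.9]
ft_force: [-0.2, -0.2, -0.3]
grip_width: 0.0
```

Emit:
step_arm(delta_rot=[[0,0,0],[0,0,0],[0,0,0],[0,0,0],[0,0,0]], slide=[[0,0,0],[0,0,0],[0,0,0],[0,0,0],[0,0,0]], jaw=[0,0,0,0,0])

```text
time_s: 9.95
tcp_pos: [521.4, -169.4, 57.9]
eef_rot: [180.0, -0.0, 170.0]
ft_force: [-0.0, 0.2, 0.4]
grip_width: -0.1
```

Emit:
step_arm(delta_rot=[[0,0,0],[0,0,0],[0,0,0],[0,0,0],[0,0,0]], slide=[[0,0,0],[0,0,0],[0,0,0],[0,0,0],[0,0,0]], jaw=[0,0,0,0,0])

```text
time_s: 10.45
tcp_pos: [521.3, -169.5, 57.9]
eef_rot: [180.0, -0.0, 170.0]
ft_force: [0.2, 0.1, -0.1]
grip_width: 0.0
```

Emit:
step_arm(delta_rot=[[0,0,0],[0,0,0],[0,0,0],[0,0,0],[0,0,0]], slide=[[0.01,0,-0.01],[0.01,0,-0.03],[0.01,0,-0.04],[0.01,0,-0.04],[0.01,0,-0.03]], jaw=[0,0,0,0,0])

```text
time_s: 10.95
tcp_pos: [472.5, -161.1, 210.5]
eef_rot: [-180.0, 0.2, 170.0]
ft_force: [0.7, -0.3, -0.1]
grip_width: 0.2
```

Emit:
step_arm(delta_rot=[[0,0,0],[0,0,0],[0,0,0],[0,0,0],[0,0,0]], slide=[[0.03,0,-0.02],[0.03,0,0],[0.02,0,0],[0,0,0],[0,0,0]], jaw=[0,0,0,0,0])

```text
time_s: 11.45
tcp_pos: [393.7, -147.0, 228.2]
eef_rot: [-180.0, 0.1, 170.0]
ft_force: [0.5, 0.0, 0.6]
grip_width: -0.1
```

Run:
```python
from rig import env
from h import *
s=env.get_state();print(s["time_s"],s["tcp_pos"],s["ft_force"])
X=np.array([.985,-.174]);Y=np.array([.174,.985])
for n in("side","scene"):
    p,d=env.grab_frame(n);cv2.imwrite(f"pics/{n}10.png",p[:,:,::-1])
    C=cloud(cam(env,n),d);q=p.astype(int);L=C[...,:2]-[587,-159];a=L@X;b=L@Y
    m=(q[...,0]>110)&(q[...,0]-q[...,2]>70)&(q[...,1]<130)&(d>0)&(abs(a+62)<30)&(abs(b)<40)
    print(n,m.sum(),"tab y",np.percentile(b[m],[2,50,98]) if m.sum() else None)
    m=(d>0)&(abs(b)<62)&(C[...,2]>80)&(C[...,2]<170)&(a>10)&(a<110)
    if m.sum()>20:
        f=np.polyfit(C[m][:,2],a[m],1);print("cover angle",np.arctan2(1,-f[0]) ,m.sum(),C[m][:,2].max())
```

```text
11.45 [ 393.70069481 -147.03919649  228.19248271] [0.49740861 0.04974899 0.60705962]
side 106 tab y [-34.41322097   6.50204326  22.67236085]
cover angle 1.3484069910822616 885 169.1217616115041
scene 107 tab y [-1.85773649  4.2466993  13.39549959]
cover angle 1.3565899815785214 856 168.82530227967305
```

View pics/side10.png

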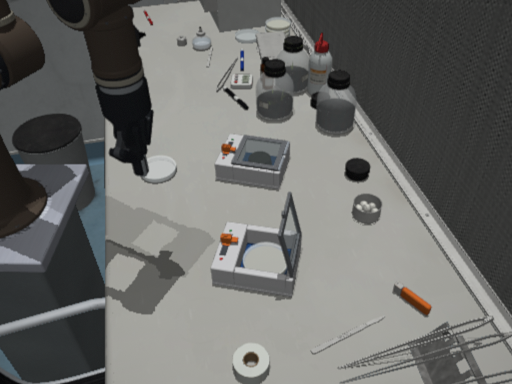

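View pics/scene10.png

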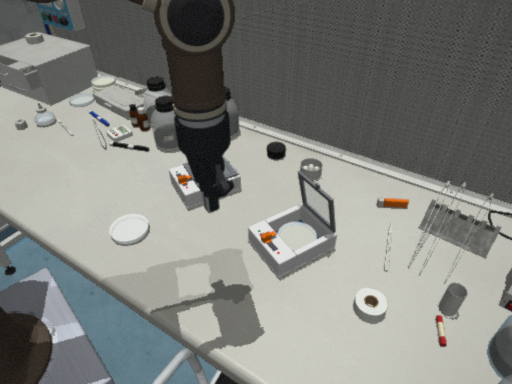

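The dish cover stands at about 1.35 rad, the tab has moved about 15 mm, the cap chamber is shut, and the tool is clear.

```bash
python3 -c "
from rig import env
print(env.finish_job())"
```

```text
the job is handed in; nothing more can be done
None
```

I slid the orange latch on the dish chamber (the near one) from the red dot towards the green, using the closed fingertips. Its cover swung up and stayed open, and the job was handed in at about 11.6 s.

**Last checks before handing in:**
- **Dish cover:** about 1.35 rad in both cameras, against the 1.15 rad needed.
- **Latch:** the tab moved about 15 mm, from roughly -10 to +4…+6 mm in chamber y. The needed travel is 9 mm. This is a camera estimate, and the side camera's reading had some stray points.
- **Cap chamber:** looks shut in the pictures and was never touched. I did not measure its cover angle.
- **Arm:** about 130 mm clear of the latch and above everything. No force reading went beyond about 2 N.

**What disagreed:** the shut fingertips measured level with the TCP, not 25 mm ahead of it as the description says. My first push therefore passed just above the tab without moving it. I backed off, measured the fingertip height from depth, went 23 mm lower and pushed again. I also repeated one early wrist-camera look because the arm was still settling.

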